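# Load the cell into its spring holder and shut the keeper

## Robot

A 6-joint arm with a two-finger parallel gripper is mounted at the origin on a cart in front of the work surface, level with it; the furniture and walls round the work are solid. World frame = base frame: x ahead of the robot, y to its left, z up, the work surface at z = 0. Lengths are in m, angles in rad, forces in N, time in s.
With the tool pointing down it reaches from about 0.375 to 0.9 m from the base axis. Payload 3.1 kg.
Tool frame: the origin (TCP) lies between the finger pads; the fingertips stand 19 mm ahead of it and the grasp point (between the pads) is the TCP; z points along the fingers, y is the line along which they close (so a half turn about z gives the same grasp; the last joint's range is limited). The gripper opens to 87 mm and grips with 3 to 60 N. Pads are 19 mm wide; open, the fingers measure 117 mm over their backs; the gripper's body (75 mm by 190 mm) begins 51 mm behind the grasp point.
Start: joints at [1.054, 0.527, 1.433, -0, 1.181, -0.178], TCP at [0.207, 0.59, 0.242] pointing down, gripper open.
Joint ranges: [-3.08, 3.08], [-0.75, 2.2], [0.22, 2.44], [-1.43, 4.57], [0, 2.65], [-2.85, 2.85]. Speed limits (rad/s): [2.79, 2.79, 3.14, 3.14, 3.14, 3.14].

## Interface

Orientations are given as a unit quaternion [x, y, z, w].
In Python, from rig import telemetry, viewer, hand_in gives the robot as it stands. The module is installed in compiled form; this text tells all that it offers.
- The arm moves only by the shell command python3 -m creep 'ROWS' [FORCE]. ROWS is JSON, a list of rows, each an object with "translation": the shift along the tool's x, y, z in mm, a list of three; "roll": the turn about the tool's z in degrees; "gripper": the finger opening in mm, from 0 to 87. In form: [{"translation": [tx, ty, tz], "roll": roll, "gripper": gripper}, ...]. A call has 1 to 5 rows; each row is the pose to reach, as a shift and turn from the pose commanded when the call began, along the tool's axes at that moment; what a row does not reach only later rows make up. A row lasts 1/12 s, in which the tool goes at most 41.7 mm and 7.16 degrees, less where a joint would pass 70% of its speed; a pose out of reach is approached as far as the arm can. A call with a gripper value outside its range is refused whole. The fingers move at their own pace and stop on an object; FORCE is the grip in N (left out, the last holds). Time passes only in rows, so rows that repeat a pose let the fingers close. It gives the time, the measured TCP pose, the force, the opening and the grip force at its end, in the units of the state.
- telemetry.get_obs(): the state, without advancing time (a new reading comes with each control period).
- viewer.camera(name): name is "scene" or "top"; returns the picture (420x560x3 uint8, blue, green, red); there is no depth.
- viewer.camera_info(name): a dict with "intrinsics" (3x3 intrinsics, pixels), "rvec" (rotation vector, rad) and "tvec" (3), from world to camera coordinates, as OpenCV has them. Camera axes: x right, y down, z forward; pixel columns grow to the right and rows downward; lengths in m; the calibration is good to about 2 mm. A picture is of the moment at which its call begins. camera_info takes no time and is no camera call.
- hand_in(): hands the job in; it is judged then, once.
Trained networks look in the newest picture that a camera, given by its name, has taken for a name from the list of things; names that differ only in an ending like _2 or _b are one class to them, and where a whole thing is asked for, a point or a joint stands for the part that bears it (a point fixed in the world has none). Each returns a list of dicts, best first, with "p" (0 to 1); they miss things now and then, are a little off and sometimes report something else, mostly with a low value. They report only what shows in the picture. A call takes as long as a camera call. They do not tell look-alikes from the thing itself.
- viewer.recognise(camera, thing): "bbox" ([left, top, width, height] in pixels, round what is visible of it).
The state is a dict: "time": time; "q": joint angles; "joint_velocities": joint speeds; "joint_torque": joint torques, N m; "position": TCP position; "tool_rot": TCP orientation; "ft_force": force on the tool from outside, world axes, zero at the start; "moment": the same for the moment, N m; "grip_width": finger opening in m; "grip_force": force on a finger pad.
Only numpy, scipy, OpenCV 4.12 (cv2) and the standard library are available. Lean on these libraries where they do the work, as an engineer would, in place of code of your own. Each camera call takes 0.05 s, during which the arm holds its last target. There are 200 camera calls.

## Task

Take the battery cell (not the slightly longer capacitor) from the wooden rack and seat it in the black spring holder: flat end against the spring, tucked under the metal tongue, terminal end down behind the end wall, lying flat on the floor of the holder. The half-open keeper strap must be swung out of the way first and pressed shut over the cell afterwards. Do not force the cell in, and leave the capacitor lying where it is.

Things in the scene. Friction and masses are not known exactly. Their poses are not given: they have to be found in the camera images.
- rack: Fixed plywood rack 90 x 150 x 10 mm (x, y, z), origin at the centre of its underside. Two lying places on top, at y = +40 and -40 mm, axes along its x, each with four small cheeks near its ends (20 to 38 mm from the middle, 7.5 mm high, inner faces 30 mm apart); the middle is free for fingers. One place, either, holds the cell, the other the capacitor.
- cell: Battery cell, cylinder 33 mm in diameter and 62 mm long, about 0.11 kg, lying in one of the rack's places (either one). Origin at the centre of its flat end; its z axis runs along the cylinder to the terminal (nub) end, so its middle is at z = 31 mm.
- cell_mid (a point): Middle of the cell, on its axis.
- cell_nub (a point): Centre of the cell's terminal (nub) end, on its axis.
- capacitor: Grey capacitor, cylinder 35 mm in diameter and 73 mm long, lying in the other place of the rack; stays there. Origin at the centre of one end, z along the cylinder.
- holder: Fixed black cell holder 138 x 58 mm (x = -65 to 73), origin on its underside below the seated cell's middle, x along the seated cell from spring end (-x) to terminal end (+x). Floor at z = 12 mm. Above the floor the sides are open for fingers from x = -33 to 18; low cheeks (x = 18 to 30, y = +-18.5, top z = 20) guide the terminal end.
- seat (a point): Where the middle of the seated cell belongs, on the holder at (0, 0, 28.5) mm: the cell lies along x on the floor, flat end at x = -31, terminal end at x = +31.
- wall_top (a point): Middle of the end wall's top edge, at (31, 0, 28) mm of the holder: inner face x = 31, 6 mm thick, 44 mm wide, 16 mm above the floor; the terminal end goes down behind it. Further out stand the keeper's hinge posts: x = 55 to 65, top z = 46, hinge barrel up to z = 53.
- spring (a point): Face of the unloaded sprung plunger (brass, 14 mm diameter, on the cell's axis) at (-26, 0, 28.5) mm of the holder. It can be pushed back 15 mm to x = -41 (3 N at first, 13 N at the end; then solid). Spring box cheeks: x = -62 to -33, inner faces y = +-19.5, top z = 41.
- tongue_edge (a point): Front edge of the metal tongue over the spring, at (-27, 0, 51) mm of the holder: 16 mm wide, 3 mm thick, underside z = 51, from x = -65 to -27. The cell's flat end goes in under it only with the cell tilted (flat end low, some 20 degrees), pushes the plunger back about 10 mm, and then the terminal end is laid down.
- keeper (a joint): Keeper strap angle in rad: 0 shut (flat, 1 mm over the cell), 1.57 upright, 1.85 fully open; stays where left (about 1 N at the tip). Aluminium strip 62 x 24 x 3 mm, hinged about the holder's y at x = 60, z = 48 mm; shut it reaches to x = -2, its free edge turned up to z = 52. It must stand at 1.6 or more to leave the gripper room.
- keeper_tip (a point): Point on the keeper strap's middle line 50 mm from the hinge (the place to push).
Things that resemble listed ones, but are neither listed nor needed, are in the scene too. There is more than one size of the holder; the one meant has the size given above. Leave any turquoise look-alike of the cell alone.

How it is judged:
At the end, for the whole second after the job is handed in: The cell lies seated and at rest in the holder: its middle within 4 mm of the seat along and across it and 3 mm in height, its axis within 0.1 rad of the holder's, terminal end at the end wall, flat end on the spring; the keeper is shut over it (below 0.1 rad) (x of cell_mid in the frame of holder between -0.004 and 0.004 m and y of cell_mid in the frame of holder between -0.004 and 0.004 m and z of cell_mid in the frame of holder between 0.0255 and 0.0315 m and angle between the z axis of cell and the x axis of holder, either way round below 0.1 rad and x of cell_nub in the frame of holder above 0.02 m and value of joint keeper below 0.1 rad and linear speed of cell below 0.01 m/s); the robot touches nothing.
It fails at once if the capacitor is moved by more than 25 mm (distance of capacitor from where it was at the start of the episode above 0.025 m).
It fails at once if the cell is forced into the holder with more than 60 N (contact force between cell and holder above 60 N).
It also fails if it takes over 61 s, if anything falls off the work surface, if the arm or the gripper's body presses on something with over 40 N, if the wrist force passes 120 N, or if a joint passes its speed limit or range.

## Working session

There is one attempt and no reset: what is moved stays moved. The work goes in short steps, Python scripts to look and compute and a shell command to move; the robot and the scene stay as the last step left them, time stands still between calls to the robot, and variables do not carry over. Pictures are saved under pics/ and viewed, at most 10 in all, crops included, and the job is handed in when it is done.

```bash
mkdir -p pics; cat > h.py <<'E'
import numpy as np, cv2
from scipy.spatial.transform import Rotation as R
from rig import telemetry, viewer
def cam(n):
    i=viewer.camera_info(n); return np.array(i["intrinsics"],float),np.array(i["rvec"],float).ravel(),np.array(i["tvec"],float).ravel()
def proj(n,P):
    K,r,t=cam(n); return cv2.projectPoints(np.array(P,float).reshape(-1,3),r,t,K,None)[0].reshape(-1,2)
def ray(n,uv,z):
    K,r,t=cam(n); M=cv2.Rodrigues(r)[0]; c=-M.T@t
    d=M.T@np.linalg.solve(K,np.array([uv[0],uv[1],1.0])); return c+d*(z-c[2])/d[2]
E
python3 - <<'E'
from h import *
o=telemetry.get_obs(); print(o)
for n in("scene","top"):
    im=viewer.camera(n); 
    K,r,t=cam(n); print(n,K.round(1).tolist(),(-cv2.Rodrigues(r)[0].T@t).round(3))
    for th in("cell","capacitor","holder","rack","keeper","spring","tongue_edge"):
        L=viewer.recognise(n,th)
        print(th,[(np.round(d["bbox"]).tolist(),round(d["p"],2)) for d in L[:5]])
    cv2.imwrite(f"pics/{n}0.png",cv2.resize(im,(800,600),interpolation=cv2.INTER_CUBIC))
E
```

```text
{'time': 0.0, 'q': array([ 1.05449350e+00,  5.28445542e-01,  1.43389759e+00, -1.86447840e-05,
        1.18140978e+00, -1.78485073e-01]), 'joint_velocities': array([-0.00156112, -0.00181981, -0.00194042,  0.00145065, -0.00042678,
       -0.00104373]), 'joint_torque': array([ 1.00876063e-03, -4.40035522e+01, -1.76596963e+01,  6.35118247e-02,
        5.83328353e-02, -1.89331572e-04]), 'position': array([0.20676276, 0.5890724 , 0.24058577]), 'tool_rot': array([ 1.68103259e-01,  9.85768800e-01, -1.01854012e-03, -3.59622566e-04]), 'ft_force': array([-0.10953875,  0.17902738,  0.76224687]), 'moment': array([ 0.00783801, -0.02844524, -0.01174357]), 'grip_force': 0.0, 'grip_width': 0.08696274381730316}
scene [[480.4, 0.0, 272.3], [0.0, 480.4, 212.9], [0.0, 0.0, 1.0]] [0.026 0.858 0.473]
cell []
capacitor []
holder [([181.0, 234.0, 70.0, 41.0], 0.88)]
rack []
keeper [([190.0, 229.0, 6.0, 8.0], 0.44)]
spring [([184.0, 228.0, 66.0, 47.0], 0.76)]
tongue_edge [([184.0, 231.0, 67.0, 41.0], 0.79)]
top [[451.9, 0.0, 281.7], [0.0, 451.9, 209.3], [0.0, 0.0, 1.0]] [0.311 0.018 1.058]
cell [([340.0, 188.0, 16.0, 25.0], 0.88), ([368.0, 249.0, 25.0, 28.0], 0.76)]
capacitor [([377.0, 191.0, 16.0, 29.0], 0.77), ([342.0, 187.0, 17.0, 28.0], 0.62), ([196.0, 174.0, 12.0, 10.0], 0.47)]
holder [([132.0, 202.0, 32.0, 45.0], 0.95), ([192.0, 174.0, 32.0, 57.0], 0.85)]
rack [([330.0, 177.0, 72.0, 55.0], 0.63)]
keeper [([193.0, 169.0, 28.0, 61.0], 0.73), ([197.0, 171.0, 13.0, 12.0], 0.53), ([141.0, 205.0, 11.0, 18.0], 0.45), ([339.0, 185.0, 17.0, 27.0], 0.32)]
spring [([191.0, 174.0, 30.0, 62.0], 0.67), ([139.0, 201.0, 22.0, 46.0], 0.56)]
tongue_edge [([136.0, 203.0, 26.0, 40.0], 0.75), ([193.0, 169.0, 26.0, 62.0], 0.61)]
```

View pics/scene0.png

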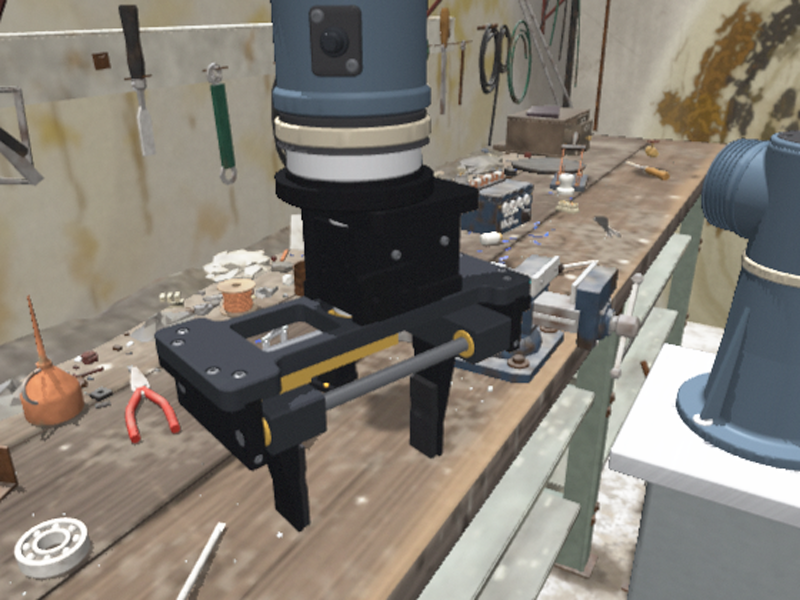

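View pics/top0.png

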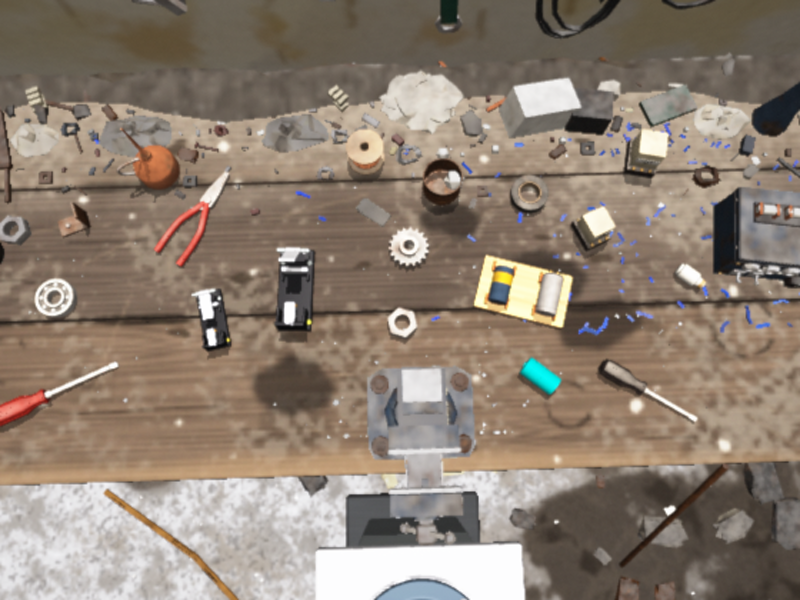

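The scene view is blocked by the gripper. The top view (800 px version) shows the large holder at (295,290), a smaller look-alike holder at (213,320), the rack at (523,290) with the blue/yellow cell at (502,284) and the grey capacitor at (549,294), and the turquoise decoy at (540,376). Next I zoom in on both.

```bash
python3 - <<'E'
from h import *
im=viewer.camera("top"); np.save("top0.npy",im)
a=cv2.resize(im[165:240,175:240],None,fx=8,fy=8,interpolation=cv2.INTER_CUBIC)[:600,:400]
b=cv2.resize(im[170:240,325:405],None,fx=5,fy=5,interpolation=cv2.INTER_CUBIC)
c=np.zeros((600,800,3),np.uint8); c[:a.shape[0],:a.shape[1]]=a; c[:b.shape[0],400:400+b.shape[1]]=b
cv2.imwrite("pics/crop.png",c)
hsv=cv2.cvtColor(im,cv2.COLOR_BGR2HSV)
E
```

```text
(no output)
```

View pics/crop.png

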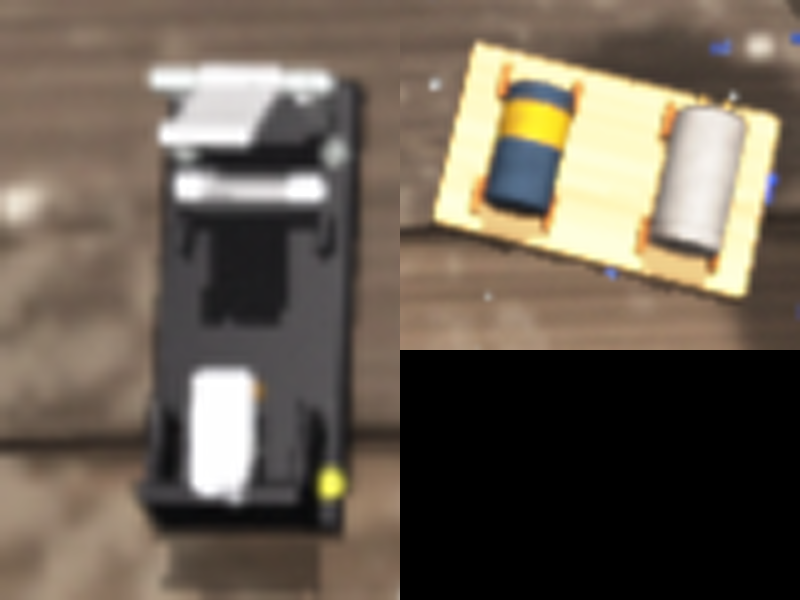

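The left crop shows the big holder with its tongue (white) at the bottom and the strap at the far end, so holder +x is roughly world +x. The end-wall bar is centred at crop (250,186) and the tongue's front edge at (223,370). In the right crop the cell lies with its yellow band at the far end. I'll work out the poses and move the arm clear for the scene camera.

```bash
cat > m.py <<'E'
from h import *
im=np.load("top0.npy")
c8=lambda x,y:(x/8+175-.44,y/8+165-.44)
w=ray("top",c8(250,186),.028); t=ray("top",c8(223,370),.053)
print("wall",w,"tongue",t,"dist(61)",np.linalg.norm((w-t)[:2]))
a=np.arctan2((w-t)[1],(w-t)[0]); print("yaw deg",np.degrees(a))
ex=np.array([np.cos(a),np.sin(a)]); print("origin from wall",w[:2]-.034*ex,"from tongue",t[:2]+.027*ex)
sub=im[170:240,325:405].copy(); hsv=cv2.cvtColor(sub,cv2.COLOR_BGR2HSV).astype(int)
cm=((hsv[...,0]>95)&(hsv[...,0]<125)&(hsv[...,1]>80))|((hsv[...,0]>20)&(hsv[...,0]<32)&(hsv[...,1]>190))
cm=cv2.morphologyEx(cm.astype(np.uint8),cv2.MORPH_OPEN,np.ones((3,3)))
n,l,s,ce=cv2.connectedComponentsWithStats(cm); k=1+np.argmax(s[1:,4]); print("cell comp",s[k])
ys,xs=np.where(l==k); r=cv2.minAreaRect(np.c_[xs,ys].astype(np.float32)); print(r)
p=ray("top",(r[0][0]+325,r[0][1]+170),.0265); print("cell mid",p)
bx=cv2.boxPoints(r)+[325,170]; print(np.array([ray("top",q,.0265)[:2] for q in bx]).round(4).tolist())
# rack corners by eye
c5=lambda x,y:((x-400)/5+325-.4,y/5+170-.4)
rc=np.array([ray("top",c5(*q),.010)[:2] for q in((476,42),(779,117),(745,297),(434,220))]); print("rack",rc.round(4).tolist(),rc.mean(0))
print([np.degrees(np.arctan2(*(rc[i]-rc[j])[::-1])) for i,j in((0,3),(1,2))], [np.degrees(np.arctan2(*(rc[i]-rc[j])[::-1]))-90 for i,j in((0,1),(3,2))])
E
python3 m.py
python3 -m creep '[{"translation":[0,0,-40],"roll":0,"gripper":87},{"translation":[0,0,-80],"roll":0,"gripper":87},{"translation":[40,0,-100],"roll":0,"gripper":87}]'
```

```text
wall [0.59265598 0.18826146 0.028     ] tongue [0.53193385 0.19150714 0.053     ] dist(61) 0.0608088077121745
yaw deg -3.0596278288502856
origin from wall [0.55870444 0.19007622] from tongue [0.55889536 0.19006601]
cell comp [ 19  29  12  12 124]
((24.5, 34.5), (11.0, 11.0), 90.0)
cell mid [ 0.54244491 -0.14800639  0.0265    ]
[[0.5561, -0.1359], [0.5553, -0.1617], [0.5289, -0.16], [0.5297, -0.1343]]
rack [[0.6123, -0.1314], [0.5706, -0.2741], [0.484, -0.2506], [0.5254, -0.1064]] [ 0.54806281 -0.19063882]
[np.float64(-16.009990413094574), np.float64(-15.175591741925274)] [np.float64(-16.25550462257692), np.float64(-16.00567987775736)]
time: 1.1
position: [0.1782, 0.6029, 0.345]
tool_rot: [0.171, 0.985, 0.004, 0.003]
ft_force: [-0.2, 1.4, 0.0]
grip_width: 0.0866
grip_force: 0.0
```

```bash
cat > move.py <<'E'
# usage: rows for going to world xyz (mm) / yaw of tool x (deg): prints shift in tool axes and roll
import sys
from h import *
o=telemetry.get_obs(); M=R.from_quat(o["tool_rot"]).as_matrix()
g=np.array([float(v) for v in sys.argv[1:4]])/1000
yaw=np.degrees(np.arctan2(M[1,0],M[0,0]))
print("pos",(o["position"]*1000).round(1),"yaw",yaw.round(2),"tilt",np.degrees(np.arccos(-M[2,2])).round(2),"w",round(o["grip_width"]*1000,1),"gf",round(o["grip_force"],1),"F",o["ft_force"].round(1),"q6",o["q"][5].round(2),"t",o["time"])
s=M.T@(g-o["position"])*1000
print("shift tool",s.round(1))
if len(sys.argv)>4: print("roll",round((yaw-float(sys.argv[4])+180)%360-180,1))
E
cat > geo.py <<'E'
import numpy as np
HO=np.array([.5588,.1901,0]); HY=np.radians(-3.06)
def H(x,y,z): # mm holder -> m world
    c,s=np.cos(HY),np.sin(HY); return HO+np.array([c*x-s*y,s*x+c*y,z])/1000
E
python3 - <<'E'
from h import *; from geo import *
c8=lambda x,y:(x/8+175-.44,y/8+165-.44)
for th in np.arange(.3,1.9,.2):
    P=[H(60-62*np.cos(th),y,48+62*np.sin(th)) for y in(-12,12)]
    print(round(th,1),[tuple(((p-[175-.44,165-.44])*8).round(0)) for p in proj("top",P)])
print("hinge",[tuple(((p-[175-.44,165-.44])*8).round(0)) for p in proj("top",[H(60,-20,53),H(60,20,53),H(-65,-29,0),H(73,-29,0),H(-65,29,0)])])
E
python3 move.py 530 200 200 177
```

```text
0.3 [(np.float64(263.0), np.float64(265.0)), (np.float64(178.0), np.float64(263.0))]
0.5 [(np.float64(258.0), np.float64(239.0)), (np.float64(172.0), np.float64(237.0))]
0.7 [(np.float64(253.0), np.float64(205.0)), (np.float64(167.0), np.float64(203.0))]
0.9 [(np.float64(250.0), np.float64(166.0)), (np.float64(163.0), np.float64(164.0))]
1.1 [(np.float64(248.0), np.float64(123.0)), (np.float64(161.0), np.float64(121.0))]
1.3 [(np.float64(248.0), np.float64(78.0)), (np.float64(160.0), np.float64(76.0))]
1.5 [(np.float64(249.0), np.float64(33.0)), (np.float64(162.0), np.float64(31.0))]
1.7 [(np.float64(252.0), np.float64(-10.0)), (np.float64(165.0), np.float64(-12.0))]
hinge [(np.float64(310.0), np.float64(78.0)), (np.float64(172.0), np.float64(75.0)), (np.float64(344.0), np.float64(535.0)), (np.float64(368.0), np.float64(88.0)), (np.float64(148.0), np.float64(531.0))]
pos [178.2 602.9 345. ] yaw 160.26 tilt 0.56 w 86.6 gf 0.0 F [-0.2  1.4  0. ] q6 -0.12 t 1.1
shift tool [-466.5 -261.6  145.3]
roll -16.7
```

```bash
python3 -m creep '[{"translation":[-180,-95,15],"roll":-16.7,"gripper":0},{"translation":[-180,-95,15],"roll":-16.7,"gripper":0},{"translation":[-180,-95,15],"roll":-16.7,"gripper":0},{"translation":[-180,-95,15],"roll":-16.7,"gripper":0},{"translation":[-180,-95,15],"roll":-16.7,"gripper":0}]' 10; python3 move.py 554 190 300 177
```

```text
time: 1.52
position: [0.3107, 0.4516, 0.3253]
tool_rot: [0.022, 1.0, 0.0, 0.0]
ft_force: [-0.2, -0.0, -0.4]
grip_width: 0.0616
grip_force: 0.0
pos [310.7 451.6 325.3] yaw 177.46 tilt 0.04 w 61.6 gf 0.0 F [-0.2 -0.  -0.4] q6 -0.76 t 1.5167
shift tool [-254.7 -250.6   25.4]
roll 0.5
```

```bash
python3 -m creep '[{"translation":[-130,-125,15],"roll":0.5,"gripper":0},{"translation":[-130,-125,15],"roll":0.5,"gripper":0},{"translation":[-130,-125,15],"roll":0.5,"gripper":0},{"translation":[-130,-125,15],"roll":0.5,"gripper":0},{"translation":[-130,-125,15],"roll":0.5,"gripper":0}]'; python3 -m creep '[{"translation":[-122,-125,15],"roll":0,"gripper":0},{"translation":[-122,-125,15],"roll":0,"gripper":0},{"translation":[-122,-125,15],"roll":0,"gripper":0},{"translation":[-122,-125,15],"roll":0,"gripper":0},{"translation":[-122,-125,15],"roll":0,"gripper":0}]'; python3 move.py 554 190 106 177
```

```text
time: 1.93
position: [0.4379, 0.318, 0.3099]
tool_rot: [0.03, 1.0, -0.001, 0.001]
ft_force: [0.7, 0.3, 0.0]
grip_width: 0.0283
grip_force: 0.0
time: 2.35
position: [0.5537, 0.1853, 0.2947]
tool_rot: [0.03, 1.0, -0.001, 0.002]
ft_force: [-0.5, 0.5, -0.3]
grip_width: 0.0016
grip_force: 0.0
pos [553.7 185.3 294.7] yaw 176.56 tilt 0.23 w 1.6 gf 0.0 F [-0.5  0.5 -0.3] q6 -1.38 t 2.35
shift tool [  0.6   5.1 188.7]
roll -0.4
```

```bash
python3 -m creep '[{"translation":[0,5,40],"roll":0,"gripper":0},{"translation":[0,5,80],"roll":0,"gripper":0},{"translation":[0,5,120],"roll":0,"gripper":0},{"translation":[0,5,155],"roll":0,"gripper":0},{"translation":[0,5,170],"roll":0,"gripper":0}]'; python3 move.py 554 190 106 177; python3 - <<'E'
from h import *; from geo import *
im=viewer.camera("scene"); np.save("s1.npy",im)
print(proj("scene",[H(0,0,28.5),[.559,-.152,.0265]]))
for th in("cell","keeper","holder"): print(th,[(np.round(d["bbox"]).tolist(),round(d["p"],2)) for d in viewer.recognise("scene",th)])
cv2.imwrite("pics/s1.png",cv2.resize(im,(800,600),interpolation=cv2.INTER_CUBIC))
E
```

```text
time: 2.77
position: [0.5464, 0.1949, 0.1206]
tool_rot: [0.028, 1.0, -0.001, -0.004]
ft_force: [-1.1, 0.4, -1.0]
grip_width: 0.0003
grip_force: 0.0
pos [546.4 194.9 120.6] yaw 176.83 tilt 0.47 w 0.3 gf 0.0 F [-1.1  0.4 -1. ] q6 -1.37 t 2.7667
shift tool [-8.  -4.5 14.5]
roll -0.2
[[215.27850194 249.41412891]
 [296.5046644  195.71086452]]
cell [([287.0, 186.0, 24.0, 19.0], 0.76)]
keeper [([164.0, 278.0, 28.0, 12.0], 0.69), ([191.0, 210.0, 16.0, 29.0], 0.55)]
holder [([160.0, 278.0, 56.0, 32.0], 0.89), ([182.0, 213.0, 69.0, 62.0], 0.87)]
```

View pics/s1.png

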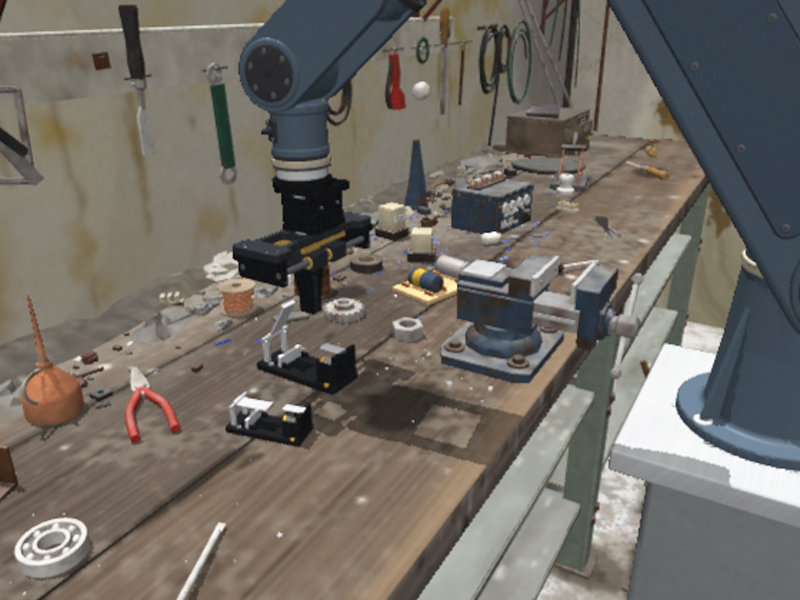

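The fingers hover above the open holder with the strap half raised (275,335), and the cell on the rack is at (428,280). I need a closer crop to tell its nub end.

```bash
python3 - <<'E'
from h import *; from geo import *
im=np.load("s1.npy"); t=np.load("top0.npy")
a=cv2.resize(im[180:216,270:320],None,fx=8,fy=8,interpolation=cv2.INTER_LANCZOS4)
b=cv2.resize(im[190:280,170:260],None,fx=4,fy=4,interpolation=cv2.INTER_LANCZOS4)
d=cv2.resize(t[182:218,335:365],None,fx=8,fy=8,interpolation=cv2.INTER_LANCZOS4)
c=np.zeros((600,800,3),np.uint8); c[:288,:400]=a; c[:360,410:770]=b; c[300:588,:240]=d
cv2.imwrite("pics/c2.png",c)
E
```

```text
(no output)
```

View pics/c2.png

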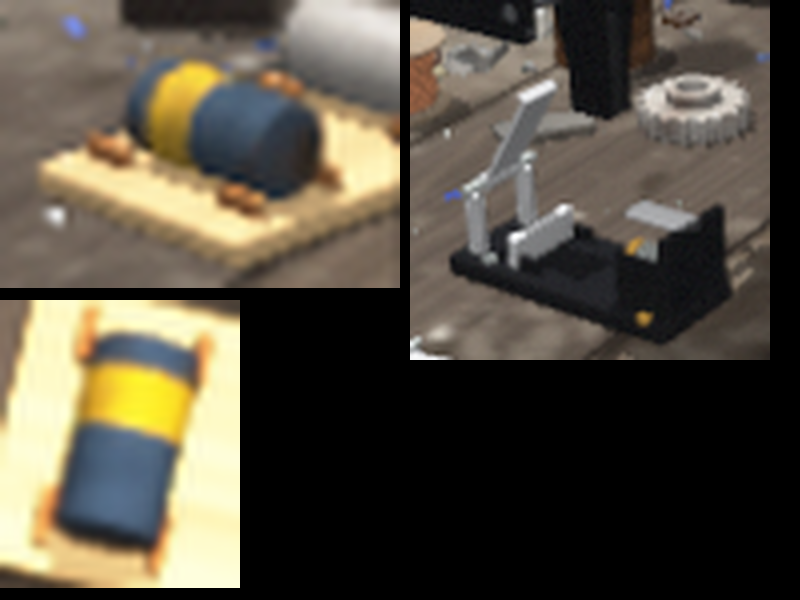

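The end facing the scene camera is plain dark, so the nub is at the far (+x) end, which is the way the holder needs it. Next I push the strap open.

```bash
python3 -m creep '[{"translation":[-5,-3,14],"roll":0,"gripper":0},{"translation":[-10,-6,14],"roll":0,"gripper":0},{"translation":[-28,-6,14],"roll":0,"gripper":0},{"translation":[-46,-6,14],"roll":0,"gripper":0},{"translation":[-60,-6,14],"roll":0,"gripper":0}]'; python3 move.py 616 187 106 177;  python3 -m creep '[{"translation":[-8,0,0],"roll":0,"gripper":0},{"translation":[-9,0,0],"roll":0,"gripper":0},{"translation":[-10,0,0],"roll":0,"gripper":0},{"translation":[-10,0,0],"roll":0,"gripper":0}]';python3 move.py 616 187 106 177; python3 - <<'E'
from h import *; from geo import *
im=viewer.camera("scene"); np.save("s2.npy",im)
for th in("keeper",): print(th,[(np.round(d["bbox"]).tolist(),round(d["p"],2)) for d in viewer.recognise("scene",th)])
for th in np.arange(1.4,1.9,.1): print(round(th,1),proj("scene",[H(60-62*np.cos(th),y,48+62*np.sin(th)) for y in(-12,12)]).round(1).tolist())
E
```

```text
time: 3.38
position: [0.6108, 0.1857, 0.1124]
tool_rot: [0.028, 1.0, 0.0, 0.001]
ft_force: [-1.2, -0.5, -0.5]
grip_width: 0.0005
grip_force: 0.9
pos [610.8 185.7 112.4] yaw 176.83 tilt 0.09 w 0.5 gf 0.9 F [-1.2 -0.5 -0.5] q6 -1.4 t 3.3833
shift tool [-5.1  1.6  6.4]
roll -0.2
time: 3.72
position: [0.6188, 0.1853, 0.1116]
tool_rot: [0.027, 1.0, -0.0, 0.0]
ft_force: [-1.2, -0.1, 2.1]
grip_width: 0.0001
grip_force: 0.7
pos [618.8 185.3 111.6] yaw 176.86 tilt 0.02 w 0.1 gf 0.7 F [-1.2 -0.1  2.1] q6 -1.4 t 3.7167
shift tool [2.9 1.5 5.6]
roll -0.1
keeper [([181.0, 204.0, 18.0, 36.0], 0.62), ([165.0, 277.0, 27.0, 9.0], 0.55)]
1.4 [[197.8, 204.8], [189.5, 208.7]]
1.5 [[195.5, 203.8], [187.2, 207.7]]
1.6 [[193.2, 203.1], [184.8, 207.0]]
1.7 [[190.9, 202.7], [182.5, 206.6]]
1.8 [[188.7, 202.6], [180.3, 206.4]]
```

```bash
python3 -m creep '[{"translation":[20,0,-20],"roll":3,"gripper":10},{"translation":[30,30,-50],"roll":6,"gripper":20},{"translation":[40,60,-70],"roll":9,"gripper":60},{"translation":[50,100,-85],"roll":12.6,"gripper":60},{"translation":[55,140,-90],"roll":12.6,"gripper":60}]' 3; python3 - <<'E'
from h import *
e=[ray("top",(335+x/8-.44,182+(y-300)/8-.44),z)[:2] for x,y,z in((145,335,.0265),(108,543,.0265))]
print(e,np.mean(e,0),np.linalg.norm(e[0]-e[1]),np.degrees(np.arctan2(*(e[0]-e[1])[::-1])))
for q in ((80,440),(188,468),):pass
L=ray("top",(335+78/8-.44,182+(425-300)/8-.44),.0265);Rr=ray("top",(335+186/8-.44,182+(440-300)/8-.44),.0265);print("sides at yellow bottom",L,Rr,(L+Rr)/2)
a=np.radians(-15.9);ex=np.array([np.cos(a),np.sin(a)])
for c in((.5591,-.1522),np.mean(e,0)):
  c=np.array(c); print("corners",proj("scene",[[*(c+31*ex/1000),.0265],[*(c-31*ex/1000),.0265]]),proj("top",[[*(c+31*ex/1000),.0265],[*(c-31*ex/1000),.0265]]))
for n,u in(("scene",(298.5,195.5)),): print(ray(n,u,.0265))
E
python3 move.py 556.2 -151.4 120 164.1
```

```text
time: 4.23
position: [0.5725, 0.3285, 0.2045]
tool_rot: [0.139, 0.99, 0.001, 0.002]
ft_force: [1.0, -0.3, -0.5]
grip_width: 0.0263
grip_force: 0.0
[array([ 0.58714675, -0.15832551]), array([ 0.52477797, -0.14354188])] [ 0.55596236 -0.1509337 ] 0.06409696242047584 -13.335034549515104
sides at yellow bottom [ 0.56042077 -0.1369125   0.0265    ] [ 0.55493627 -0.16832141  0.0265    ] [ 0.55767852 -0.15261695  0.0265    ]
corners [[287.89149827 192.56332587]
 [305.41989835 198.90198419]] [[353.63746451 185.18365934]
 [348.01201132 210.04509123]]
corners [[288.71484364 192.93130334]
 [306.30788931 199.29576772]] [[353.18733352 186.48164687]
 [347.55282399 211.37472353]]
[ 0.55527802 -0.15581631  0.0265    ]
pos [572.5 328.5 204.5] yaw 164.04 tilt 0.32 w 26.3 gf 0.0 F [ 1.  -0.3 -0.5] q6 -0.94 t 4.2333
shift tool [-115.8 -466.2   83.6]
roll -0.1
```

```bash
python3 -m creep '[{"translation":[-48,-190,0],"roll":0,"gripper":60},{"translation":[-48,-190,0],"roll":0,"gripper":60},{"translation":[-48,-190,0],"roll":0,"gripper":60},{"translation":[-48,-190,0],"roll":0,"gripper":60},{"translation":[-48,-190,0],"roll":0,"gripper":60}]'; python3 -m creep '[{"translation":[-48,-190,0],"roll":0,"gripper":60},{"translation":[-48,-190,0],"roll":0,"gripper":60},{"translation":[-48,-190,0],"roll":0,"gripper":60},{"translation":[-48,-190,0],"roll":0,"gripper":60},{"translation":[-48,-190,0],"roll":0,"gripper":60}]'; python3 move.py 554.5 -151.3 100 164.1
```

```text
time: 4.65
position: [0.5663, 0.1292, 0.2012]
tool_rot: [0.137, 0.991, -0.0, 0.001]
ft_force: [0.7, -0.3, -0.2]
grip_width: 0.0568
grip_force: 0.0
time: 5.07
position: [0.5614, -0.068, 0.2014]
tool_rot: [0.138, 0.99, -0.001, 0.001]
ft_force: [0.1, -0.5, -0.6]
grip_width: 0.0601
grip_force: 0.0
pos [561.4 -68.  201.4] yaw 164.17 tilt 0.16 w 60.1 gf 0.0 F [ 0.1 -0.5 -0.6] q6 -1.61 t 5.0667
shift tool [-15.9 -81.9 101.5]
roll 0.1
```

```bash
python3 -m creep '[{"translation":[-8,-41,0],"roll":0,"gripper":60},{"translation":[-16,-82,20],"roll":0,"gripper":60},{"translation":[-16,-82,60],"roll":0,"gripper":60},{"translation":[-16,-82,95],"roll":0,"gripper":60},{"translation":[-16,-82,101],"roll":0,"gripper":60}]'; python3 -m creep '[{"translation":[0,0,0],"roll":0,"gripper":60},{"translation":[0,0,0],"roll":0,"gripper":60}]'; python3 move.py 554.5 -151.3 31 164.1; python3 - <<'E'
from h import *
im=viewer.camera("top"); 
c=cv2.resize(im[165:240,310:410],(800,600),interpolation=cv2.INTER_CUBIC); cv2.imwrite("pics/g1.png",c)
E
```

```text
time: 5.48
position: [0.5508, -0.1475, 0.0951]
tool_rot: [0.138, 0.99, 0.001, -0.004]
ft_force: [-1.3, 0.6, 0.3]
grip_width: 0.06
grip_force: 0.0
time: 5.65
position: [0.555, -0.1476, 0.1008]
tool_rot: [0.137, 0.991, -0.0, 0.001]
ft_force: [0.3, -0.0, 0.8]
grip_width: 0.0598
grip_force: 0.0
pos [ 555.  -147.6  100.8] yaw 164.29 tilt 0.07 w 59.8 gf 0.0 F [ 0.3 -0.   0.8] q6 -1.75 t 5.65
shift tool [-0.4 -3.7 69.8]
roll 0.2
```

View pics/g1.png

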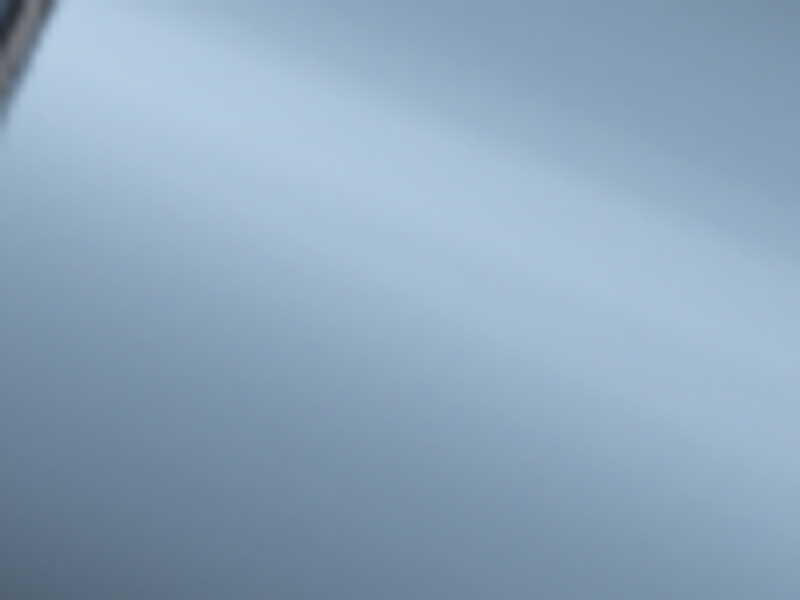

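The arm fills this view and hides the rack, so I'll descend on the measured numbers.

```bash
python3 -m creep '[{"translation":[0,-3.5,25],"roll":0,"gripper":60},{"translation":[0,-3.5,50],"roll":0,"gripper":60},{"translation":[0,-3.5,65],"roll":0,"gripper":60},{"translation":[0,-3.5,69.5],"roll":0,"gripper":60},{"translation":[0,-3.5,69.5],"roll":0,"gripper":60}]'; python3 move.py 554.5 -151.3 31 164.1; python3 -m creep '[{"translation":[0,0,0],"roll":0,"gripper":45},{"translation":[0,0,0],"roll":0,"gripper":40},{"translation":[0,0,0],"roll":0,"gripper":38},{"translation":[0,0,0],"roll":0,"gripper":36}]' 5;python3 move.py 554.5 -151.3 31 164.1; 
```

```text
time: 6.12
position: [0.5543, -0.1509, 0.0314]
tool_rot: [0.136, 0.991, -0.0, 0.001]
ft_force: [0.8, 0.4, 0.2]
grip_width: 0.0602
grip_force: 0.0
pos [ 554.3 -150.9   31.4] yaw 164.31 tilt 0.09 w 60.2 gf 0.0 F [0.8 0.4 0.2] q6 -1.76 t 6.1167
shift tool [-0.3 -0.3  0.4]
roll 0.2
time: 6.45
position: [0.5542, -0.1515, 0.0318]
tool_rot: [0.137, 0.991, -0.0, 0.001]
ft_force: [0.9, 0.8, -0.5]
grip_width: 0.0417
grip_force: 0.0
pos [ 554.2 -151.5   31.8] yaw 164.26 tilt 0.14 w 41.7 gf 0.0 F [ 0.9  0.8 -0.5] q6 -1.76 t 6.45
shift tool [-0.3  0.3  0.8]
roll 0.2
```

Closing onto the cell.

```bash
python3 -m creep '[{"translation":[0,0,0],"roll":0,"gripper":25},{"translation":[0,0,0],"roll":0,"gripper":25},{"translation":[0,0,0],"roll":0,"gripper":25}]' 4; python3 -m creep '[{"translation":[0,0,0],"roll":0,"gripper":20},{"translation":[0,0,0],"roll":0,"gripper":20},{"translation":[0,0,0],"roll":0,"gripper":20}]' 20;python3 -m creep '[{"translation":[0,0,-20],"roll":0,"gripper":20},{"translation":[0,0,-40],"roll":0,"gripper":20},{"translation":[0,0,-60],"roll":0,"gripper":20},{"translation":[0,0,-80],"roll":0,"gripper":20},{"translation":[0,0,-100],"roll":0,"gripper":20}]'; python3 move.py 572.8 188 120 176.9 
```

```text
time: 6.7
position: [0.554, -0.1504, 0.0312]
tool_rot: [0.138, 0.99, 0.001, 0.001]
ft_force: [2.2, 4.5, 3.3]
grip_width: 0.0324
grip_force: 4.0
time: 6.95
position: [0.554, -0.1503, 0.0312]
tool_rot: [0.138, 0.991, 0.001, 0.001]
ft_force: [1.9, 4.7, 5.4]
grip_width: 0.0324
grip_force: 20.0
time: 7.37
position: [0.5527, -0.1513, 0.131]
tool_rot: [0.137, 0.991, -0.0, -0.001]
ft_force: [-0.8, 0.2, -1.2]
grip_width: 0.0326
grip_force: 20.0
pos [ 552.7 -151.3  131. ] yaw 164.26 tilt 0.09 w 32.6 gf 20.0 F [-0.8  0.2 -1.2] q6 -1.76 t 7.3667
shift tool [ 72.7 332.1  10.9]
roll -12.6
```

```bash
python3 -m creep '[{"translation":[37,166,-10],"roll":-6,"gripper":20},{"translation":[37,166,-10],"roll":-6,"gripper":20},{"translation":[37,166,-10],"roll":-6,"gripper":20},{"translation":[37,166,-10],"roll":-6,"gripper":20},{"translation":[37,166,-10],"roll":-6,"gripper":20}]'; python3 move.py 571 189.5 140 176.9
```

```text
time: 7.78
position: [0.5615, 0.0248, 0.1406]
tool_rot: [0.082, 0.997, 0.001, -0.001]
ft_force: [0.1, -0.8, -2.1]
grip_width: 0.0323
grip_force: 20.0
pos [561.5  24.8 140.6] yaw 170.55 tilt 0.17 w 32.3 gf 20.0 F [ 0.1 -0.8 -2.1] q6 -1.56 t 7.7833
shift tool [ 17.7 164.    1. ]
roll -6.3
```

```bash
python3 -m creep '[{"translation":[18,164,0],"roll":-6.3,"gripper":20},{"translation":[18,164,0],"roll":-6.3,"gripper":20},{"translation":[18,164,0],"roll":-6.3,"gripper":20},{"translation":[18,164,0],"roll":-6.3,"gripper":20},{"translation":[18,164,0],"roll":-6.3,"gripper":20}]';  python3 -m creep '[{"translation":[0,0,0],"roll":0,"gripper":20},{"translation":[0,0,0],"roll":0,"gripper":20}]'; python3 move.py 571 189.5 80 176.9;  python3 - <<'E'
from h import *; from geo import *
im=viewer.camera("scene"); np.save("s3.npy",im); viewer.camera("top")
for n in("scene","top"):
  for th in("cell","keeper","holder"): print(n,th,[(np.round(d["bbox"]).tolist(),round(d["p"],2)) for d in viewer.recognise(n,th)])
c=im[160:290,150:320]; cv2.imwrite("pics/s3.png",cv2.resize(c,None,fx=4.5,fy=4.5,interpolation=cv2.INTER_CUBIC))
print("cell ends pred (level s=28)",proj("scene",[H(-16,0,135.5),H(46,0,135.5)]))
E
```

```text
time: 8.2
position: [0.5727, 0.1897, 0.1403]
tool_rot: [0.027, 1.0, 0.001, 0.001]
ft_force: [-0.9, -0.7, -1.4]
grip_width: 0.0322
grip_force: 20.0
time: 8.37
position: [0.5724, 0.1827, 0.14]
tool_rot: [0.03, 1.0, -0.001, -0.001]
ft_force: [0.4, -0.5, -1.8]
grip_width: 0.0325
grip_force: 20.0
pos [572.4 182.7 140. ] yaw 176.61 tilt 0.1 w 32.5 gf 20.0 F [ 0.4 -0.5 -1.8] q6 -1.39 t 8.3667
shift tool [ 1.7  6.7 60. ]
roll -0.3
scene cell [([279.0, 188.0, 42.0, 25.0], 0.61)]
scene keeper [([183.0, 203.0, 14.0, 33.0], 0.82), ([162.0, 277.0, 30.0, 11.0], 0.63)]
scene holder [([160.0, 276.0, 58.0, 37.0], 0.71), ([180.0, 206.0, 72.0, 72.0], 0.57)]
top cell [([367.0, 252.0, 24.0, 22.0], 0.88)]
top keeper []
top holder [([193.0, 196.0, 31.0, 35.0], 0.91)]
cell ends pred (level s=28) [[218.71916057 201.05304833]
 [194.0685529  194.58768179]]
```

View pics/s3.png

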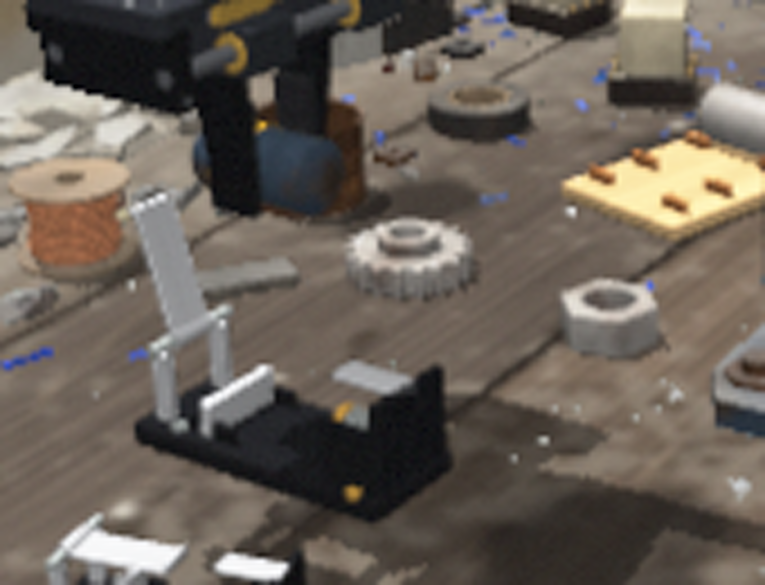

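The strap now stands well open, the cell is held level, and the capacitor is undisturbed. I'll check the holder pose against this view while correcting position.

```bash
python3 - <<'E'
from h import *; from geo import *
f=lambda P:((proj("scene",P)-[150,160]+.4)*4.5).round(0).tolist()
print("wall top corners (203,405),(272,370):",f([H(37,22,28),H(37,-22,28),H(31,22,28),H(31,-22,28)]))
print("box corner bottoms obs (372,520),(450,463),(137,435):",f([H(-65,29,0),H(-65,-29,0),H(73,29,0)]))
print("tongue obs front (335,375),(360,360) back ",f([H(-27,8,54),H(-27,-8,54),H(-65,8,54)]))
print("hinge",f([H(60,20,48),H(60,-20,48)]))
E
python3 -m creep '[{"translation":[1,6,20],"roll":-0.3,"gripper":20},{"translation":[1,6,40],"roll":-0.3,"gripper":20},{"translation":[1,6,55],"roll":-0.3,"gripper":20},{"translation":[1,6,58],"roll":-0.3,"gripper":20},{"translation":[1,6,58],"roll":-0.3,"gripper":20}]'; python3 -m creep '[{"translation":[0,0,0],"roll":0,"gripper":20},{"translation":[0,0,0],"roll":0,"gripper":20},{"translation":[0,0,0],"roll":0,"gripper":20}]'; python3 move.py 571 189.5 60 176.9
```

```text
wall top corners (203,405),(272,370): [[199.0, 403.0], [264.0, 366.0], [209.0, 407.0], [275.0, 369.0]]
box corner bottoms obs (372,520),(450,463),(137,435): [[374.0, 531.0], [455.0, 473.0], [134.0, 444.0]]
tongue obs front (335,375),(360,360) back  [[329.0, 375.0], [352.0, 361.0], [400.0, 397.0]]
hinge [[160.0, 349.0], [221.0, 316.0]]
time: 9.18
position: [0.5715, 0.1889, 0.0815]
tool_rot: [0.028, 1.0, -0.0, -0.001]
ft_force: [-0.4, 0.3, -0.8]
grip_width: 0.0325
grip_force: 20.0
time: 9.43
position: [0.5732, 0.1894, 0.0837]
tool_rot: [0.028, 1.0, 0.0, 0.001]
ft_force: [0.4, -0.2, -1.9]
grip_width: 0.0325
grip_force: 20.0
pos [573.2 189.4  83.7] yaw 176.84 tilt 0.14 w 32.5 gf 20.0 F [ 0.4 -0.2 -1.9] q6 -1.38 t 9.4333
shift tool [ 2.2 -0.  23.7]
roll -0.1
```

```bash
cat > hp.py <<'E'
from h import *; from geo import *
P=[];F=[]
o=telemetry.get_obs(); d=(o["position"]-HO)*1000; c,s=np.cos(HY),np.sin(HY)
M=R.from_quat(o["tool_rot"]).as_matrix(); yaw=np.degrees(np.arctan2(M[1,0],M[0,0]))
print("HOLDER x %.1f y %.1f z %.1f  yawerr %.1f F %s M %s w %.1f gf %.1f t %.2f"%(c*d[0]+s*d[1],-s*d[0]+c*d[1],d[2],yaw-176.94,o["ft_force"].round(1),o["moment"].round(2),o["grip_width"]*1000,o["grip_force"],o["time"]))
E
python3 -m creep '[{"translation":[2,0,10],"roll":0,"gripper":20},{"translation":[2,0,20],"roll":0,"gripper":20},{"translation":[2,0,30],"roll":0,"gripper":20},{"translation":[2,0,31],"roll":0,"gripper":20},{"translation":[2,0,31],"roll":0,"gripper":20}]';python3 hp.py; python3 -m creep '[{"translation":[0,0,0],"roll":0,"gripper":20},{"translation":[0,0,0],"roll":0,"gripper":20}]'; python3 hp.py
```

```text
time: 9.85
position: [0.5693, 0.1893, 0.0501]
tool_rot: [0.028, 1.0, -0.0, -0.001]
ft_force: [0.0, -0.4, -1.6]
grip_width: 0.0322
grip_force: 20.0
HOLDER x 10.6 y -0.3 z 50.1  yawerr -0.1 F [ 0.  -0.4 -1.6] M [0.1  0.02 0.01] w 32.2 gf 20.0 t 9.85
time: 10.02
position: [0.5705, 0.1895, 0.0515]
tool_rot: [0.028, 1.0, 0.0, 0.0]
ft_force: [0.2, 0.2, -1.6]
grip_width: 0.0325
grip_force: 20.0
HOLDER x 11.7 y -0.0 z 51.5  yawerr -0.1 F [ 0.2  0.2 -1.6] M [ 0.04  0.02 -0.  ] w 32.5 gf 20.0 t 10.02
```

```bash
python3 -m creep '[{"translation":[0,0,1.5],"roll":0,"gripper":20},{"translation":[0,0,3],"roll":0,"gripper":20},{"translation":[0.5,0,4],"roll":0,"gripper":20},{"translation":[1,0,5],"roll":0,"gripper":20},{"translation":[1,0,5],"roll":0,"gripper":20}]'; python3 hp.py;  python3 -m creep '[{"translation":[0.5,0,1],"roll":0,"gripper":20},{"translation":[1,0,2],"roll":0,"gripper":20},{"translation":[1.5,0,3],"roll":0,"gripper":20},{"translation":[1.5,0,3],"roll":0,"gripper":20}]'; python3 hp.py
```

```text
time: 10.43
position: [0.5698, 0.1896, 0.0476]
tool_rot: [0.027, 1.0, 0.0, 0.001]
ft_force: [-2.0, -0.4, 4.6]
grip_width: 0.0322
grip_force: 20.0
HOLDER x 11.0 y 0.1 z 47.6  yawerr -0.1 F [-2.  -0.4  4.6] M [-0.04  0.13 -0.04] w 32.2 gf 20.0 t 10.43
time: 10.77
position: [0.5682, 0.1896, 0.0445]
tool_rot: [0.027, 1.0, 0.0, 0.001]
ft_force: [-1.3, -0.6, 5.0]
grip_width: 0.0326
grip_force: 20.0
HOLDER x 9.4 y 0.0 z 44.5  yawerr -0.1 F [-1.3 -0.6  5. ] M [0.01 0.12 0.01] w 32.6 gf 20.0 t 10.77
```

It makes contact and pivots at about 6 N, as planned.

```bash
python3 -m creep '[{"translation":[0.5,0,1],"roll":0,"gripper":20},{"translation":[1,0,2],"roll":0,"gripper":20},{"translation":[2,0,3],"roll":0,"gripper":20},{"translation":[2,0,3],"roll":0,"gripper":20}]'; python3 hp.py; python3 - <<'E'
from h import *; from geo import *
im=viewer.camera("scene"); 
c=im[200:285,175:275]; cv2.imwrite("pics/s4.png",cv2.resize(c,None,fx=7,fy=7,interpolation=cv2.INTER_CUBIC))
E
```

```text
time: 11.1
position: [0.5668, 0.1897, 0.0415]
tool_rot: [0.027, 1.0, 0.0, 0.001]
ft_force: [0.2, -0.3, 5.9]
grip_width: 0.0326
grip_force: 20.0
HOLDER x 8.0 y 0.1 z 41.5  yawerr -0.1 F [ 0.2 -0.3  5.9] M [-0.09 -0.12 -0.02] w 32.6 gf 20.0 t 11.10
```

View pics/s4.png

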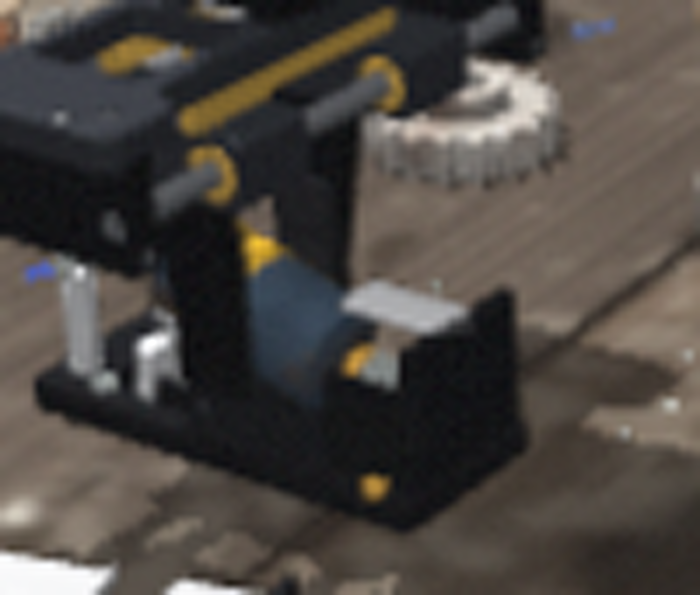

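The cell is now tilted about 20°, with its flat end low on the floor in front of the plunger and its nub end on the wall. I'll slide it in toward the spring.

```bash
python3 -m creep '[{"translation":[2,0,0],"roll":0,"gripper":20},{"translation":[4,0,0],"roll":0,"gripper":20},{"translation":[6,0,0.3],"roll":0,"gripper":20},{"translation":[8,0,0.6],"roll":0,"gripper":20},{"translation":[8,0,0.6],"roll":0,"gripper":20}]' 28; python3 hp.py; python3 -m creep '[{"translation":[1,0,0.2],"roll":0,"gripper":20},{"translation":[2,0,0.4],"roll":0,"gripper":20},{"translation":[3,0,0.6],"roll":0,"gripper":20},{"translation":[4,0,0.8],"roll":0,"gripper":20},{"translation":[4,0,0.8],"roll":0,"gripper":20}]'; python3 hp.py
```

```text
time: 11.57
position: [0.5592, 0.1902, 0.0403]
tool_rot: [0.027, 1.0, 0.0, 0.002]
ft_force: [4.4, -0.1, 2.4]
grip_width: 0.0324
grip_force: 28.0
HOLDER x 0.4 y 0.1 z 40.3  yawerr -0.1 F [ 4.4 -0.1  2.4] M [-0.09 -0.72  0.07] w 32.4 gf 28.0 t 11.57
time: 11.98
position: [0.5564, 0.1903, 0.0399]
tool_rot: [0.027, 1.0, 0.0, 0.003]
ft_force: [6.9, -0.6, 3.6]
grip_width: 0.0323
grip_force: 28.0
HOLDER x -2.4 y 0.1 z 39.9  yawerr -0.1 F [ 6.9 -0.6  3.6] M [-0.2  -0.84  0.  ] w 32.3 gf 28.0 t 11.98
```

```bash
python3 -m creep '[{"translation":[1.5,0,0.2],"roll":0,"gripper":20},{"translation":[3,0,0.4],"roll":0,"gripper":20},{"translation":[4,0,0.6],"roll":0,"gripper":20},{"translation":[5,0,0.6],"roll":0,"gripper":20},{"translation":[5,0,0.6],"roll":0,"gripper":20}]'; python3 hp.py;  python3 - <<'E'
from h import *; from geo import *
im=viewer.camera("scene"); 
c=im[200:285,175:275]; cv2.imwrite("pics/s5.png",cv2.resize(c,None,fx=7,fy=7,interpolation=cv2.INTER_CUBIC))
E
```

```text
time: 12.4
position: [0.5533, 0.1905, 0.0399]
tool_rot: [0.027, 1.0, 0.0, 0.005]
ft_force: [9.4, -1.6, 3.7]
grip_width: 0.0324
grip_force: 28.0
HOLDER x -5.5 y 0.1 z 39.9  yawerr -0.1 F [ 9.4 -1.6  3.7] M [-0.31 -1.22  0.01] w 32.4 gf 28.0 t 12.40
```

View pics/s5.png

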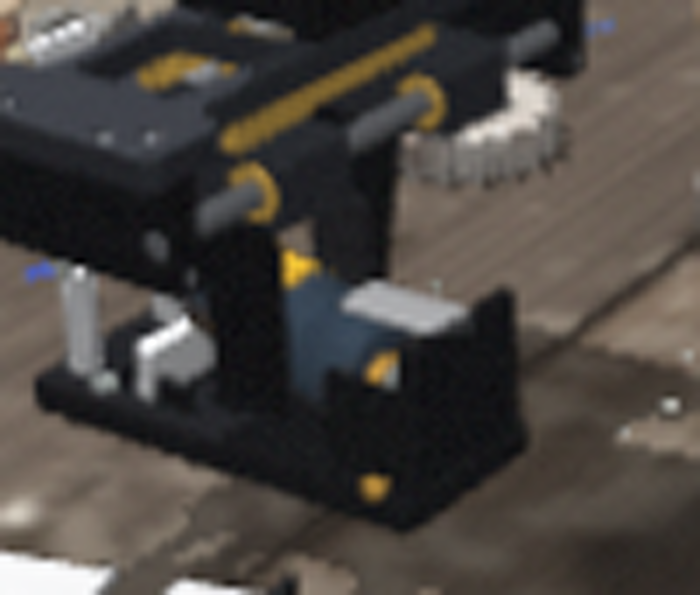

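The flat end is now under the tongue with the plunger being pushed back. The force is moderate, so I'll go a bit further and then lower.

```bash
python3 -m creep '[{"translation":[1.2,0,0],"roll":0,"gripper":20},{"translation":[2.4,0,0.2],"roll":0,"gripper":20},{"translation":[3.6,0,0.4],"roll":0,"gripper":20},{"translation":[3.6,0,0.4],"roll":0,"gripper":20}]'; python3 hp.py; python3 -m creep '[{"translation":[0.5,0,0.5],"roll":0,"gripper":20},{"translation":[1,0,1],"roll":0,"gripper":20},{"translation":[1,0,1],"roll":0,"gripper":20}]'; python3 hp.py
```

```text
time: 12.78
position: [0.551, 0.1906, 0.0399]
tool_rot: [0.027, 1.0, 0.0, 0.006]
ft_force: [10.2, -2.7, 5.3]
grip_width: 0.0325
grip_force: 28.0
HOLDER x -7.8 y 0.1 z 39.9  yawerr -0.1 F [10.2 -2.7  5.3] M [-0.41 -1.51  0.08] w 32.5 gf 28.0 t 12.78
time: 13.03
position: [0.5506, 0.1907, 0.039]
tool_rot: [0.027, 1.0, 0.001, 0.007]
ft_force: [10.3, -3.1, 5.2]
grip_width: 0.032
grip_force: 28.0
HOLDER x -8.2 y 0.2 z 39.0  yawerr -0.1 F [10.3 -3.1  5.2] M [-0.38 -1.52  0.07] w 32.0 gf 28.0 t 13.03
```

```bash
python3 -m creep '[{"translation":[1,0,0.5],"roll":0,"gripper":20},{"translation":[1,0,1.5],"roll":0,"gripper":20},{"translation":[1,0,2.5],"roll":0,"gripper":20},{"translation":[1,0,2.5],"roll":0,"gripper":20}]'; python3 hp.py; python3 -m creep '[{"translation":[0,0,1],"roll":0,"gripper":20},{"translation":[0,0,2],"roll":0,"gripper":20},{"translation":[0,0,2],"roll":0,"gripper":20}]'; python3 hp.py
```

```text
time: 13.37
position: [0.5496, 0.1908, 0.0363]
tool_rot: [0.027, 1.0, 0.001, 0.007]
ft_force: [10.3, -2.2, 4.3]
grip_width: 0.0324
grip_force: 28.0
HOLDER x -9.2 y 0.2 z 36.3  yawerr -0.1 F [10.3 -2.2  4.3] M [-0.38 -1.51  0.05] w 32.4 gf 28.0 t 13.37
time: 13.62
position: [0.5492, 0.1908, 0.0341]
tool_rot: [0.028, 1.0, 0.001, 0.006]
ft_force: [8.9, -1.9, 3.9]
grip_width: 0.0328
grip_force: 28.0
HOLDER x -9.7 y 0.2 z 34.1  yawerr -0.1 F [ 8.9 -1.9  3.9] M [-0.28 -1.5   0.05] w 32.8 gf 28.0 t 13.62
```

```bash
python3 -m creep '[{"translation":[-1,0,0.6],"roll":0,"gripper":20},{"translation":[-2,0,1.2],"roll":0,"gripper":20},{"translation":[-4,0,1.2],"roll":0,"gripper":20},{"translation":[-5,0,1.2],"roll":0,"gripper":20},{"translation":[-5,0,1.2],"roll":0,"gripper":20}]'; python3 hp.py; python3 - <<'E'
from h import *; from geo import *
viewer.camera("scene")
print([(np.round(d["bbox"]).tolist(),round(d["p"],2)) for d in viewer.recognise("scene","cell")])
E
```

```text
time: 14.03
position: [0.5524, 0.1907, 0.0326]
tool_rot: [0.028, 1.0, 0.001, 0.004]
ft_force: [7.8, -1.3, 4.6]
grip_width: 0.0323
grip_force: 28.0
HOLDER x -6.4 y 0.3 z 32.6  yawerr -0.1 F [ 7.8 -1.3  4.6] M [-0.14 -1.07  0.09] w 32.3 gf 28.0 t 14.03
[([199.0, 239.0, 37.0, 20.0], 0.68)]
```

```bash
python3 -m creep '[{"translation":[-1,0,0],"roll":0,"gripper":20},{"translation":[-2,0,0],"roll":0,"gripper":20},{"translation":[-3,0,0],"roll":0,"gripper":20},{"translation":[-3,0,0],"roll":0,"gripper":20}]'; python3 hp.py; python3 -m creep '[{"translation":[-1,0,0],"roll":0,"gripper":20},{"translation":[-2,0,0],"roll":0,"gripper":20},{"translation":[-2,0,0],"roll":0,"gripper":20}]'; python3 hp.py
```

```text
time: 14.47
position: [0.5538, 0.1907, 0.0323]
tool_rot: [0.028, 1.0, 0.0, 0.003]
ft_force: [6.0, 0.3, 4.7]
grip_width: 0.0321
grip_force: 28.0
HOLDER x -5.0 y 0.3 z 32.3  yawerr -0.1 F [6.  0.3 4.7] M [-0.04 -0.75  0.01] w 32.1 gf 28.0 t 14.47
time: 14.72
position: [0.5546, 0.1906, 0.032]
tool_rot: [0.028, 1.0, 0.0, 0.001]
ft_force: [3.5, -0.2, 5.6]
grip_width: 0.0325
grip_force: 28.0
HOLDER x -4.2 y 0.3 z 32.0  yawerr -0.1 F [ 3.5 -0.2  5.6] M [ 0.1  -0.64  0.06] w 32.5 gf 28.0 t 14.72
```

The force is now passing into the end wall, so the nub is behind it. I'll release and retreat upward.

```bash
python3 -m creep '[{"translation":[0,0,-0.5],"roll":0,"gripper":30},{"translation":[0,0,-0.5],"roll":0,"gripper":45},{"translation":[0,0,-0.5],"roll":0,"gripper":50},{"translation":[0,0,-0.5],"roll":0,"gripper":50}]' 4; python3 hp.py; python3 -m creep '[{"translation":[0,0,-0.5],"roll":0,"gripper":50},{"translation":[0,0,-20],"roll":0,"gripper":50},{"translation":[0,0,-50],"roll":0,"gripper":50},{"translation":[0,0,-80],"roll":0,"gripper":30},{"translation":[0,0,-110],"roll":0,"gripper":0}]'; python3 hp.py; python3 - <<'E'
from h import *; from geo import *
im=viewer.camera("scene"); np.save("s6.npy",im)
for th in ("cell","keeper"): print([(np.round(d["bbox"]).tolist(),round(d["p"],2)) for d in viewer.recognise("scene",th)])
c=im[200:285,175:275]; cv2.imwrite("pics/s6.png",cv2.resize(c,None,fx=7,fy=7,interpolation=cv2.INTER_CUBIC))
E
```

```text
time: 15.05
position: [0.5509, 0.1899, 0.0315]
tool_rot: [0.027, 1.0, -0.001, -0.002]
ft_force: [-0.7, -1.8, 3.7]
grip_width: 0.0453
grip_force: 2.0
HOLDER x -7.8 y -0.7 z 31.5  yawerr -0.1 F [-0.7 -1.8  3.7] M [-0.25  0.09  0.03] w 45.3 gf 2.0 t 15.05
time: 15.47
position: [0.551, 0.1904, 0.1417]
tool_rot: [0.028, 1.0, -0.0, -0.003]
ft_force: [0.5, 0.6, 0.0]
grip_width: 0.0431
grip_force: 0.0
HOLDER x -7.8 y -0.1 z 141.7  yawerr -0.1 F [0.5 0.6 0. ] M [0.04 0.07 0.06] w 43.1 gf 0.0 t 15.47
[([201.0, 236.0, 33.0, 24.0], 0.88)]
[([163.0, 279.0, 29.0, 6.0], 0.69), ([181.0, 202.0, 17.0, 35.0], 0.63)]
```

View pics/s6.png

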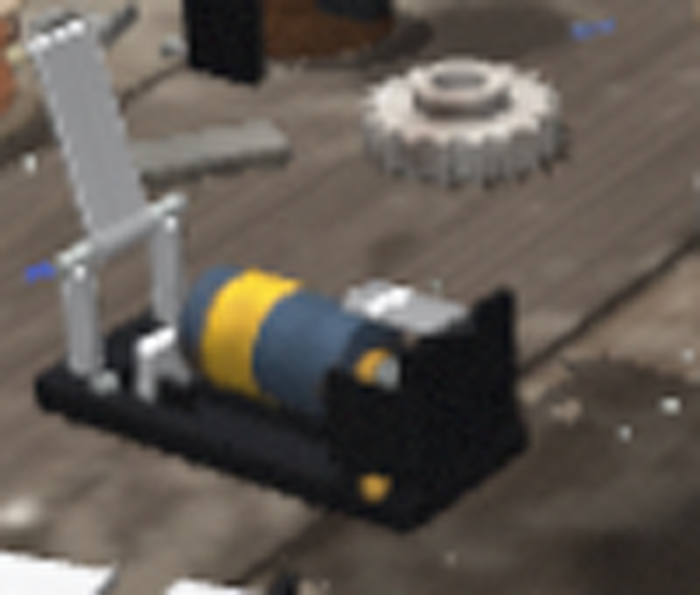

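The cell lies parallel to the holder behind the end wall, its flat end under the tongue. I'll check that against a projection and go round behind the strap.

```bash
python3 - <<'E'
from h import *; from geo import *
f=lambda P:((proj("scene",P)-[175,200]+.4)*7).round(0)
a=np.linspace(0,2*np.pi,40)
for t,dx in((0,0),(.1,0),(.2,0),(0,-4)):
    t_=t; fx=-31+dx; bx=np.array([fx,12.]); u=np.array([np.cos(t_),np.sin(t_)]); n=np.array([-u[1],u[0]])
    e=bx+16.5*n+62*u
    P=[H(*( (e+16.5*np.cos(k)*n)[0],16.5*np.sin(k),(e+16.5*np.cos(k)*n)[1])) for k in a]
    q=f(P); print(t,dx,"nub ring left,top",q.min(0), "bottom",q.max(0))
E
python3 -m creep '[{"translation":[-40,0,-10],"roll":0,"gripper":0},{"translation":[-80,0,-10],"roll":0,"gripper":0},{"translation":[-105,0,-10],"roll":0,"gripper":0},{"translation":[-105,0,-10],"roll":0,"gripper":0},{"translation":[-105,0,-10],"roll":0,"gripper":0}]' 20; python3 hp.py
```

```text
0 0 nub ring left,top [163. 266.] bottom [240. 377.]
0.1 0 nub ring left,top [167. 250.] bottom [243. 358.]
0.2 0 nub ring left,top [172. 235.] bottom [249. 340.]
0 -4 nub ring left,top [174. 269.] bottom [250. 380.]
time: 16.03
position: [0.6572, 0.1842, 0.1491]
tool_rot: [0.028, 1.0, -0.0, -0.002]
ft_force: [-0.6, 0.4, -0.3]
grip_width: 0.0028
grip_force: 0.0
HOLDER x 98.5 y -0.7 z 149.1  yawerr -0.1 F [-0.6  0.4 -0.3] M [ 0.03  0.04 -0.02] w 2.8 gf 0.0 t 16.03
```

```bash
python3 -m creep '[{"translation":[0,0,15],"roll":0,"gripper":0},{"translation":[0,0,30],"roll":0,"gripper":0},{"translation":[0,0,42],"roll":0,"gripper":0},{"translation":[0,0,42],"roll":0,"gripper":0}]'; python3 hp.py; python3 -m creep '[{"translation":[12,0,0],"roll":0,"gripper":0},{"translation":[24,0,0],"roll":0,"gripper":0},{"translation":[36,0,0],"roll":0,"gripper":0},{"translation":[46,0,0],"roll":0,"gripper":0},{"translation":[54,0,0],"roll":0,"gripper":0}]'; python3 hp.py; python3 -m creep '[{"translation":[6,0,4],"roll":0,"gripper":0},{"translation":[12,0,10],"roll":0,"gripper":0},{"translation":[18,0,16],"roll":0,"gripper":0},{"translation":[24,0,22],"roll":0,"gripper":0},{"translation":[26,0,24],"roll":0,"gripper":0}]'; python3 hp.py
```

```text
time: 16.37
position: [0.6535, 0.1845, 0.1055]
tool_rot: [0.027, 1.0, -0.001, -0.005]
ft_force: [0.3, -1.3, -0.0]
grip_width: 0.0004
grip_force: 0.0
HOLDER x 94.9 y -0.5 z 105.5  yawerr -0.1 F [ 0.3 -1.3 -0. ] M [ 0.06  0.02 -0.01] w 0.4 gf 0.0 t 16.37
time: 16.78
position: [0.6034, 0.1878, 0.1103]
tool_rot: [0.027, 1.0, 0.0, 0.0]
ft_force: [0.7, 0.6, 0.2]
grip_width: 0.0007
grip_force: 0.7
HOLDER x 44.6 y 0.1 z 110.3  yawerr -0.1 F [0.7 0.6 0.2] M [-0.01 -0.24  0.05] w 0.7 gf 0.7 t 16.78
time: 17.2
position: [0.5762, 0.189, 0.0844]
tool_rot: [0.027, 1.0, -0.0, -0.002]
ft_force: [0.8, 0.0, 1.1]
grip_width: 0.0007
grip_force: 0.5
HOLDER x 17.4 y -0.2 z 84.4  yawerr -0.1 F [0.8 0.  1.1] M [-0.01 -0.14  0.04] w 0.7 gf 0.5 t 17.20
```

The strap is following at about 1 N. Pressing down now.

```bash
python3 -m creep '[{"translation":[1,0,4],"roll":0,"gripper":0},{"translation":[2,0,8],"roll":0,"gripper":0},{"translation":[3,0,12],"roll":0,"gripper":0},{"translation":[3,0,14],"roll":0,"gripper":0},{"translation":[3,0,14],"roll":0,"gripper":0}]'; python3 hp.py; python3 -m creep '[{"translation":[0,0,1],"roll":0,"gripper":0},{"translation":[0,0,2],"roll":0,"gripper":0},{"translation":[0,0,2.5],"roll":0,"gripper":0},{"translation":[0,0,2.5],"roll":0,"gripper":0}]'; python3 hp.py
```

```text
time: 17.62
position: [0.5748, 0.1891, 0.0712]
tool_rot: [0.028, 1.0, -0.0, -0.001]
ft_force: [0.2, -0.3, 0.2]
grip_width: 0.0005
grip_force: 0.0
HOLDER x 16.0 y -0.1 z 71.2  yawerr -0.1 F [ 0.2 -0.3  0.2] M [ 0.   -0.01 -0.  ] w 0.5 gf 0.0 t 17.62
time: 17.95
position: [0.5753, 0.1892, 0.0695]
tool_rot: [0.028, 1.0, 0.0, 0.0]
ft_force: [0.4, 0.6, 0.8]
grip_width: 0.0008
grip_force: 0.1
HOLDER x 16.5 y -0.1 z 69.5  yawerr -0.1 F [0.4 0.6 0.8] M [-0.01  0.05  0.04] w 0.8 gf 0.1 t 17.95
```

```bash
python3 -m creep '[{"translation":[0,0,0.7],"roll":0,"gripper":0},{"translation":[0,0,1.4],"roll":0,"gripper":0},{"translation":[0,0,2],"roll":0,"gripper":0},{"translation":[0,0,2],"roll":0,"gripper":0}]'; python3 hp.py; python3 -m creep '[{"translation":[0,0,0.7],"roll":0,"gripper":0},{"translation":[0,0,1.4],"roll":0,"gripper":0},{"translation":[0,0,1.4],"roll":0,"gripper":0},{"translation":[0,0,1.4],"roll":0,"gripper":0}]'; python3 hp.py
```

```text
time: 18.28
position: [0.5753, 0.1892, 0.0682]
tool_rot: [0.027, 1.0, -0.0, 0.0]
ft_force: [-1.5, 0.2, 4.8]
grip_width: 0.0003
grip_force: 2.8
HOLDER x 16.5 y -0.0 z 68.2  yawerr -0.1 F [-1.5  0.2  4.8] M [-0.12  0.24  0.03] w 0.3 gf 2.8 t 18.28
time: 18.62
position: [0.5753, 0.1892, 0.068]
tool_rot: [0.027, 1.0, -0.0, 0.0]
ft_force: [-3.5, -1.9, 12.6]
grip_width: 0.0008
grip_force: 6.1
HOLDER x 16.5 y -0.0 z 68.0  yawerr -0.1 F [-3.5 -1.9 12.6] M [-0.1   0.55  0.  ] w 0.8 gf 6.1 t 18.62
```

It is solid at 12 N at exactly the shut height. I'll retreat and verify numerically, since I've used all 10 pictures.

```bash
python3 -m creep '[{"translation":[0,0,-20],"roll":0,"gripper":0},{"translation":[0,0,-60],"roll":0,"gripper":0},{"translation":[0,0,-100],"roll":0,"gripper":0},{"translation":[0,-20,-130],"roll":0,"gripper":0},{"translation":[0,-50,-160],"roll":0,"gripper":0}]'; python3 -m creep '[{"translation":[30,-200,0],"roll":0,"gripper":0},{"translation":[30,-200,0],"roll":0,"gripper":0},{"translation":[30,-200,0],"roll":0,"gripper":0},{"translation":[30,-200,0],"roll":0,"gripper":0},{"translation":[30,-200,0],"roll":0,"gripper":0}]'; python3 hp.py; cat > v.py <<'E'
from h import *; from geo import *
for n in("scene","top"):
    im=viewer.camera(n); np.save("v_"+n+".npy",im)
    for th in("cell","keeper","capacitor"): print(n,th,[(np.round(d["bbox"]).tolist(),round(d["p"],2)) for d in viewer.recognise(n,th)])
def ymask(im,box):
    x,y,w,h=box; s=cv2.cvtColor(im[y:y+h,x:x+w],cv2.COLOR_BGR2HSV).astype(int)
    m=(s[...,0]>18)&(s[...,0]<32)&(s[...,1]>150)&(s[...,2]>100); return m
for nm in("s6","v_scene"):
    im=np.load(nm+".npy"); m=ymask(im,(195,232,30,32)); ys,xs=np.where(m); print(nm,"yellow",len(xs),xs.min()+195,xs.max()+195,ys.min()+232,ys.max()+232,"centroid",xs.mean()+195,ys.mean()+232)
# predicted band centroid (rack-image band 9..30mm from nub) over camera facing generators
K,r,t=cam("scene"); C=-cv2.Rodrigues(r)[0].T@t
for dx in(-4,-2,0,2):
    P=[]
    for x in np.linspace(1,22,15):
        for k in np.linspace(0,2*np.pi,60):
            p=H(x+dx,16.5*np.sin(k),28.5+16.5*np.cos(k)); nrm=H(x+dx,17.5*np.sin(k),28.5+17.5*np.cos(k))-p
            if nrm@(C-p)>0: P.append(p)
    q=proj("scene",P); print(dx,q.min(0).round(1),q.max(0).round(1),((q.min(0)+q.max(0))/2).round(1))
for th in(0,.1,.2): print("keeper edge",th,proj("scene",[H(60-62*np.cos(th),y,49+62*np.sin(th)) for y in(-12,12)]).round(1).tolist(),proj("top",[H(60-62*np.cos(th),y,49+62*np.sin(th)) for y in(-12,12)]).round(1).tolist())
E
python3 v.py
```

```text
time: 19.03
position: [0.5728, 0.1413, 0.2277]
tool_rot: [0.026, 1.0, 0.001, 0.001]
ft_force: [-0.1, -0.6, -0.5]
grip_width: 0.0005
grip_force: 0.0
time: 19.45
position: [0.5308, -0.0606, 0.2257]
tool_rot: [0.028, 1.0, -0.0, 0.0]
ft_force: [1.5, 0.6, 0.6]
grip_width: 0.0002
grip_force: 0.0
HOLDER x -14.6 y -251.9 z 225.7  yawerr -0.1 F [1.5 0.6 0.6] M [ 0.06 -0.04  0.09] w 0.2 gf 0.0 t 19.45
scene cell [([200.0, 240.0, 34.0, 18.0], 0.82)]
scene keeper [([165.0, 279.0, 28.0, 10.0], 0.75), ([193.0, 228.0, 26.0, 16.0], 0.56)]
scene capacitor [([303.0, 178.0, 25.0, 17.0], 0.58)]
top cell [([373.0, 254.0, 19.0, 22.0], 0.84), ([200.0, 196.0, 12.0, 20.0], 0.73)]
top keeper [([200.0, 173.0, 8.0, 28.0], 0.84), ([140.0, 203.0, 7.0, 22.0], 0.5)]
top capacitor [([377.0, 190.0, 17.0, 32.0], 0.86)]
s6 yellow 111 204 216 239 254 centroid 208.59459459459458 246.0810810810811
v_scene yellow 74 204 211 243 254 centroid 207.43243243243242 248.54054054054055
-4 [202.9 239.1] [218.8 257.6] [210.8 248.4]
-2 [202.1 238.9] [218.  257.3] [210.  248.1]
0 [201.3 238.6] [217.2 257.1] [209.3 247.9]
2 [200.6 238.4] [216.5 256.8] [208.5 247.6]
keeper edge 0 [[219.4, 238.1], [211.5, 242.7]] [[208.6, 200.7], [198.2, 200.4]]
keeper edge 0.1 [[219.1, 235.3], [211.2, 239.9]] [[208.2, 199.9], [197.7, 199.7]]
keeper edge 0.2 [[218.6, 232.4], [210.6, 236.9]] [[207.8, 198.9], [197.2, 198.7]]
```

```bash
python3 -m creep '[{"translation":[0,0,0],"roll":0,"gripper":0},{"translation":[0,0,0],"roll":0,"gripper":0}]'; python3 -c "
from rig import hand_in; print(hand_in())"
```

```text
time: 20.02
position: [0.5316, -0.0571, 0.2254]
tool_rot: [0.026, 1.0, 0.0, -0.0]
ft_force: [0.7, -0.2, 0.2]
grip_width: 0.0004
grip_force: 0.0
the job is handed in; nothing more can be done
None
```

I handed the job in at about 20 s; no verdict came back, but my last camera and force checks show the cell seated flat on the spring and behind the end wall (to about 2 mm along the holder), the keeper shut over it, and the capacitor where it was.

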